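# Hold a locker's lock plate under the centre punch against a sprung plunger

## Task

Slide the loose metal lock plate across the jig's bed, keeping it on the bed, so that its marked spot comes squarely under the fixed punch tip: press its far edge against the sprung plunger until that edge lies flat against the hard stop. Finish while still holding the plate pressed firmly against the stop with the mark under the tip; do not let go, or the spring pushes it back. Leave the tablet, the screwdriver and the carton where they are.

Things in the scene. Friction and masses are not known exactly. Their poses are not given: they have to be found in the camera images.
- jig: Punching jig fixed to the bench: flat dark steel bed 320 x 260 mm, top 15 mm above the bench, with stop, plunger and punch. Origin on the bench surface straight below the punch tip; x points to the stop (away from the robot), y left, z up; the bed spans x -230 to +90, y -130 to +130 mm.
- punch_tip (a point): Point of the fixed upright punch (steel rod 10 mm thick, conical point), 28 mm above the bench, 5 mm above the plate's top. It hangs from an arm 22 mm wide, underside 103 mm above the bench, that runs along jig y to a 22 mm post 135 mm tall at jig x 0, y +150 mm. Axes as the jig's.
- stop: Hard stop: two fixed steel bars in line, each 90 mm long (y), 20 deep (x), 17 tall on the bed, 28 mm apart with the plunger between them. Origin on the bed's top in the plane of their flat near face, midway between them: jig x +35, y 0 mm. The face looks to jig -x.
- plunger (a joint): Sprung plunger, a brass block 20 mm wide, 12 tall, in the gap of the stop, beyond the punch tip. Value in m: 0 fully out, 14 mm proud of the stop's face; 0.014 pressed level with the face (its end is 0.020). It is pressed along jig +x; the spring resists with 4 N at first touch, rising evenly to 11 N at 0.014.
- plunger_face (a point): Centre of the plunger's front face, which looks to the jig's -x; 8 mm above the bed; at rest at jig x +21, y 0 mm.
- plate: Loose bare-metal lock plate, 160 (x) x 84 (y) x 8 mm, about 0.35 kg, flat on the bed. Origin: centre of its underside; +x to its far edge (at x +80), which meets plunger and stop; z up. A dark lock case on it, 34 (x) x 26 (y) x 38 mm tall at plate x -45, y 0, can be gripped across its 26 mm. At the end the plate lies square to the jig, origin at jig x -45, y -16 mm.
- plate_mark (a point): The marked spot: a dark dot of 10 mm diameter on the plate's top face, at plate x +45, y +16 mm (35 mm from the far edge, left of the middle). With the plate square against the stop and the mark in line with the tip, it lies straight below the tip.
- lock_case_top (a point): Centre of the flat top of the lock case (plate x -45, y 0), 46 mm above the plate's underside, 61 mm above the bench; a round keyway 18 mm wide stands 4 mm higher. Axes as the plate's.
- tablet: Bystander: tablet computer 240 x 165 x 9 mm lying on the bench left of the jig. Origin at the centre of its underside.
- screwdriver: Bystander: screwdriver lying on the bench right of the jig, along its own x.
- carton: Bystander: small cardboard carton 110 x 80 x 55 mm on the bench right of the jig. Origin at the centre of its underside.
There are look-alikes about, which are no part of the job. What is shaped like the plate but blue or green is not meant.

How it is judged:
At the end, for the whole second after the job is handed in: The robot's fingers hold the plate pressed against the hard stop (over 1.5 N on the stop, plunger pressed in more than 12.5 mm), the plate square to the jig within 0.05 rad and flat on the bed (within 4 mm), at rest, the centre of its marked spot within 4 mm (horizontally) of the punch tip (horizontal distance between plate_mark and punch_tip below 0.004 m and angle between the x axis of plate and the x axis of jig, either way round below 0.05 rad and value of joint plunger above 0.0125 m and contact force between plate and stop above 1.5 N and contact force between the fingers and plate above 2 N and z of plate in the frame of jig below 0.019 m and angle between plate's own z axis and vertical below 0.04 rad and linear speed of plate below 0.01 m/s); the arm keeps its last pose, push and grip.
It fails at once if the tablet was disturbed (moved more than 30 mm) (distance of tablet from where it was at the start of the episode above 0.03 m).
It fails at once if the screwdriver was disturbed (moved more than 30 mm) (distance of screwdriver from where it was at the start of the episode above 0.03 m).
It fails at once if the carton was disturbed (moved more than 30 mm) (distance of carton from where it was at the start of the episode above 0.03 m).
It fails at once if the lock plate was lifted off the bed (more than 15 mm) (z of plate in the frame of jig above 0.03 m).
It also fails if it takes over 40 s, if anything falls off the work surface, if the arm or the gripper's body presses on something with over 40 N, if the wrist force passes 120 N, or if a joint passes its speed limit or range.

## Robot

A 6-joint arm with a two-finger parallel gripper is mounted at the origin on the work surface. World frame = base frame: x ahead of the robot, y to its left, z up, the work surface at z = 0. Lengths are in m, angles in rad, forces in N, time in s.
With the tool pointing down it reaches from about 0.375 to 0.9 m from the base axis. Payload 3.1 kg.
Tool frame: the origin (TCP) lies between the finger pads; the fingertips stand 19 mm ahead of it and the grasp point (between the pads) is the TCP; z points along the fingers, y is the line along which they close (so a half turn about z gives the same grasp; the last joint's range is limited). The gripper opens to 87 mm and grips with 3 to 60 N. Pads are 19 mm wide; open, the fingers measure 117 mm over their backs; the gripper's body (75 mm by 190 mm) begins 51 mm behind the grasp point.
Start: joints at [-0.178, 0.527, 1.433, -0, 1.181, -0.178], TCP at [0.625, 0, 0.242] pointing down, gripper open.
Joint ranges: [-3.08, 3.08], [-0.75, 2.2], [0.22, 2.44], [-1.43, 4.57], [0, 2.65], [-2.85, 2.85]. Speed limits (rad/s): [2.79, 2.79, 3.14, 3.14, 3.14, 3.14].

## Interface

Orientations are given as a unit quaternion [x, y, z, w].
In Python, from rig import robot, camera, camera_info, hand_in gives the robot as it stands.
- The arm moves only by the shell command python3 -m handwheel 'ROWS' [FORCE]. ROWS is a JSON object of lists of equal length, an entry for each row: "hand": the opening, from 0 (shut) to 1 (fully open); "translation": the shift along the world's x, y, z in mm, a list of three; "turn": the turn, a rotation vector about the world's x, y, z in rad, a list of three. In form: {"hand": [hand, ...], "translation": [[tx, ty, tz], ...], "turn": [[ax, ay, az], ...]}. A call has 1 to 12 rows; each row is the pose to reach, as a shift and turn from the pose commanded when the call began; what a row does not reach only later rows make up. A row lasts 1/12 s, in which the tool goes at most 41.7 mm and 7.16 degrees, less where a joint would pass 70% of its speed; a pose out of reach is approached as far as the arm can. A call with a gripper value outside its range is refused whole. The fingers move at their own pace and stop on an object; FORCE is the grip in N (left out, the last holds). Time passes only in rows, so rows that repeat a pose let the fingers close. It gives the time, the measured TCP pose, the force, the opening and the grip force at its end, in the units of the state.
- robot.get_obs(): the state, without advancing time (a new reading comes with each control period).
- camera(name): name is "scene" or "side" or "wrist"; returns (picture, depth): 400x640x3 uint8, red, green, blue; 400x640 float32, m along the optical axis (not along the pixel's ray), 0 where there is no reading.
- camera_info(name): a dict with "vertical_fov" (degrees; the focal length in pixels is half the picture's height over the tangent of half this angle, whatever the lens; pixels are square), "cx", "cy" (the principal point, pixels), "k1" (the pictures are not rectified: a ray, as slopes to the right and down, at radius r is drawn at 1 + k1 r^2 times it, then the intrinsics apply), "world_from_camera" (4x4, takes a point from camera to world coordinates). Camera axes: x right, y down, z forward; pixel columns grow to the right and rows downward; lengths in m; the calibration is good to about 2 mm. A picture is of the moment at which its call begins: read the wrist's pose just before it. camera_info takes no time and is no camera call; for the wrist camera it gives the pose at the moment of the call.
- hand_in(): hands the job in; it is judged then, once.
The state is a dict: "time": time; "q": joint angles; "joint_velocities": joint speeds; "joint_torque": joint torques, N m; "position": TCP position; "tool_rot": TCP orientation; "ft_force": force on the tool from outside, world axes, zero at the start; "moment": the same for the moment, N m; "grip_width": finger opening in m; "grip_force": force on a finger pad.
Only numpy, scipy, OpenCV 4.12 (cv2) and the standard library are available. Lean on these libraries where they do the work, as an engineer would, in place of code of your own. Each camera call takes 0.05 s, during which the arm holds its last target. There are 200 camera calls.

## Working session

There is one attempt and no reset: what is moved stays moved. The work goes in short steps, Python scripts to look and compute and a shell command to move; the robot and the scene stay as the last step left them, time stands still between calls to the robot, and variables do not carry over. Pictures are saved under pics/ and viewed, at most 10 in all, crops included, and the job is handed in when it is done.

```bash
mkdir -p pics
cat > h.py <<'E'
import numpy as np, cv2
from rig import robot, camera, camera_info, hand_in
def shot(n, f):
    i=camera_info(n); p,d=camera(n); cv2.imwrite(f'pics/{f}.png',p[:,:,::-1]); np.savez(f'pics/{f}.npz',p=p,d=d,**i); return p,d,i
def load(f):
    z=np.load(f'pics/{f}.npz'); return z['p'],z['d'],{k:z[k] for k in z.files if k not in 'pd'}
def rays(i,uv):
    f=200/np.tan(np.radians(float(i['vertical_fov']))/2); k=float(i['k1'])
    K=np.array([[f,0,float(i['cx'])],[0,f,float(i['cy'])],[0,0,1]])
    u=cv2.undistortPoints(np.array(uv,float).reshape(-1,1,2),K,np.array([k,0,0,0,0.])).reshape(-1,2)
    return np.c_[u,np.ones(len(u))]
def onplane(i,uv,z):
    T=np.array(i['world_from_camera']); r=rays(i,uv)@T[:3,:3].T; o=T[:3,3]
    return o+r*((z-o[2])/r[:,2])[:,None]
def bydepth(i,uv,d):
    T=np.array(i['world_from_camera']); r=rays(i,uv); dd=np.array([d[int(round(v)),int(round(u))] for u,v in uv])
    return (r*dd[:,None])@T[:3,:3].T+T[:3,3]
E
python3 - <<'E'
from h import *
a=[shot(n,n+'0') for n in('scene','side','wrist')]
cv2.imwrite('pics/all.png',cv2.resize(np.vstack([a[0][0],a[2][0]])[:,:,::-1],(480,600)))
for x in a: print(np.round(x[2]['world_from_camera'],3).tolist(),x[2]['vertical_fov'],x[2]['k1'])
E
```

```text
[[-0.752, 0.352, -0.557, 1.235], [0.658, 0.431, -0.617, 0.781], [0.023, -0.831, -0.556, 0.741], [0.0, 0.0, 0.0, 1.0]] 44.64771867636516 -0.050573359088010986
[[0.834, -0.419, 0.359, 0.115], [-0.552, -0.629, 0.547, -0.608], [-0.004, -0.654, -0.756, 0.999], [0.0, 0.0, 0.0, 1.0]] 50.679788545559255 -0.03940975863541972
[[1.0, 0.0, -0.002, 0.625], [-0.0, -0.968, -0.251, 0.069], [-0.002, 0.251, -0.968, 0.385], [0.0, 0.0, 0.0, 1.0]] 71.47178298797603 -0.035100246523207757
```

View pics/scene0.png

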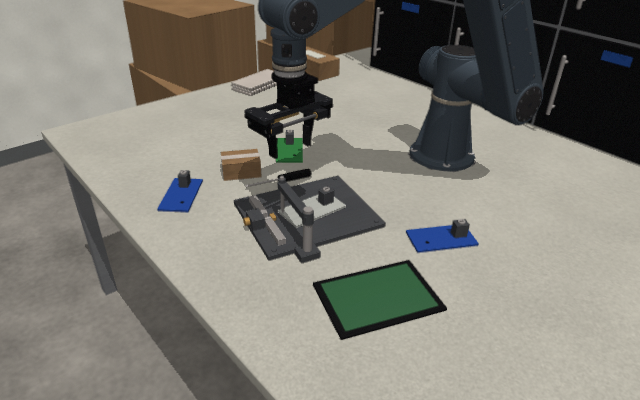

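View pics/wrist0.png

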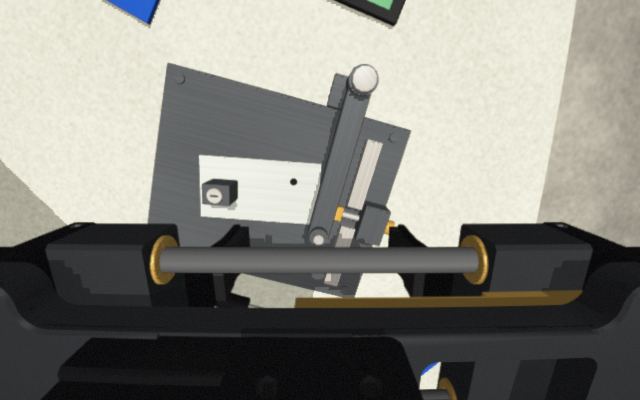

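The wrist view shows the bed with corners at about (167,63) and (410,130). The white plate's left edge is near (200,155)-(200,216), its mark is at (293,182), and the case top is at about (215,195). The punch foot is near (318,238). In the scene view the bed corners are at (340,178), (385,223), (268,258) and (235,203).

Run:
```python
from h import *
print(robot.get_obs()['tool_rot'])
p,d,i=load('wrist0')
c=onplane(i,[(167,63),(410,130),(149,218)],.015); print('bed',c.round(4).tolist(),bydepth(i,[(172,70),(404,133)],d).round(4).tolist())
print('len',np.linalg.norm(c[1]-c[0]),'yaw',np.arctan2(*(c[1]-c[0])[1::-1]),np.arctan2(*(c[2]-c[0])[1::-1])+np.pi/2)
m=((p.min(2)>170)).astype(np.uint8); m[:140]=0;m[235:]=0;m[:,:185]=0;m[:,335:]=0
m2=cv2.morphologyEx(m,cv2.MORPH_OPEN,np.ones((3,3)))
n,l,s,_=cv2.connectedComponentsWithStats(m2); k=1+s[1:,4].argmax(); print(s[k])
ct=max(cv2.findContours((l==k).astype(np.uint8),0,2)[0],key=cv2.contourArea)
h=cv2.approxPolyDP(cv2.convexHull(ct),3,True)[:,0]; w=onplane(i,h,.023)
for a,b in zip(h,w): print(a,b.round(4))
g=p.max(2)<70
ys,xs=np.nonzero(g[172:192,283:303]); mk=onplane(i,[(xs.mean()+283,ys.mean()+172)],.023); print('mark',xs.mean()+283,ys.mean()+172,len(xs),mk)
print('case',onplane(i,[(214,196)],.065),bydepth(i,[(214,196)],d))
p,d,i=load('scene0')
c=onplane(i,[(340,178),(385,223),(268,258),(235,203)],.015); print('scene bed',c.round(4).tolist())
s=cv2.resize(p[150:270,220:400],None,fx=4,fy=4,interpolation=cv2.INTER_CUBIC); cv2.imwrite('pics/sc.png',s[:,:,::-1])
```

```text
[ 7.07094867e-01  7.07118198e-01 -4.79515184e-04 -6.88381093e-04]
bed [[0.4359, 0.1485, 0.015], [0.7424, 0.0667, 0.015], [0.3833, -0.0535, 0.015]] [[0.4416, 0.1401, 0.0156], [0.7347, 0.0628, 0.0155]]
len 0.3172755728646382 yaw -0.26085620776012985 -0.2543751418527498
[ 199  155  122   69 5997]
[199 155] [0.4685 0.0354 0.023 ]
[320 164] [0.6258 0.0234 0.023 ]
[307 221] [ 0.608  -0.0548  0.023 ]
[202 216] [ 0.4637 -0.0478  0.023 ]
mark 293.1363636363636 181.3181818181818 22 [[5.90308264e-01 4.91837894e-04 2.30000000e-02]]
case [[ 0.4995384  -0.00921686  0.065     ]] [[ 0.49996026 -0.00895353  0.06607716]]
scene bed [[0.375, -0.0811, 0.015], [0.4384, 0.1528, 0.015], [0.7472, 0.074, 0.015], [0.6816, -0.1633, 0.015]]
```

View pics/sc.png

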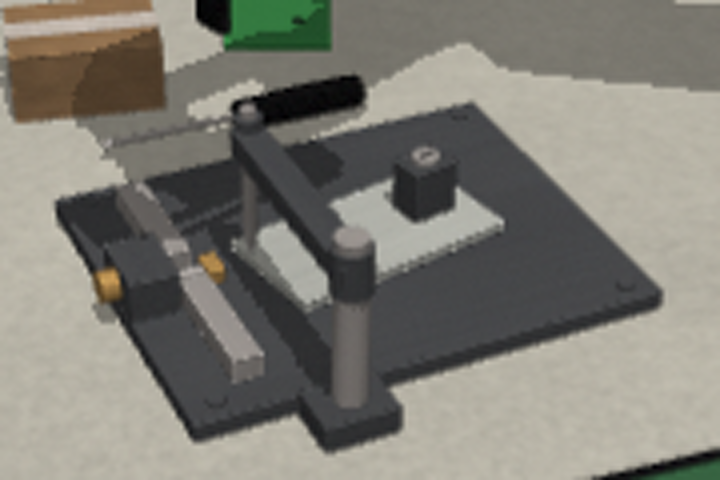

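The measurements agree across both views: jig origin ≈ (0.6255, -0.0335) with yaw -0.257, and plate origin ≈ (0.5446, -0.012) with yaw -0.068. I'll go above the lock case with the camera on the robot side.

```bash
python3 -m handwheel '{"hand":[1,1,1,1,1,1,1,1,1,1,1,1],"translation":[[-125,-9,0],[-125,-9,0],[-125,-9,0],[-125,-9,0],[-125,-9,0],[-125,-9,0],[-125,-9,0],[-125,-9,0],[-125,-9,0],[-125,-9,0],[-125,-9,0],[-125,-9,0]],"turn":[[0,0,0.125],[0,0,0.25],[0,0,0.375],[0,0,0.5],[0,0,0.625],[0,0,0.75],[0,0,0.875],[0,0,1.0],[0,0,1.125],[0,0,1.25],[0,0,1.375],[0,0,1.5]]}' 40
python3 -m handwheel '{"hand":[1,1,1,1],"translation":[[0,0,-40],[0,0,-80],[0,0,-80],[0,0,-80]],"turn":[[0,0,0],[0,0,0],[0,0,0],[0,0,0]]}'
python3 - <<'E'
from h import *
shot('wrist','w1');shot('side','s1')
E
```

```text
time: 1.15
position: [0.4997, -0.0089, 0.2413]
tool_rot: [0.032, 0.999, 0.0, -0.0]
ft_force: [1.1, 0.1, -0.1]
grip_width: 0.0865
grip_force: 0.0
time: 1.48
position: [0.4982, -0.0086, 0.1598]
tool_rot: [0.035, 0.999, 0.001, -0.003]
ft_force: [1.1, 0.3, 1.0]
grip_width: 0.0871
grip_force: 0.0
```

View pics/w1.png

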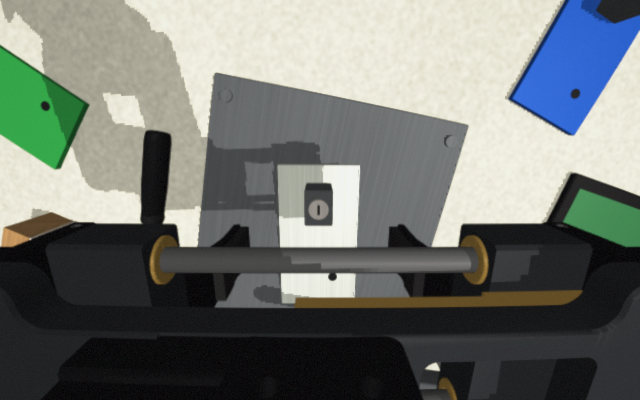

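View pics/s1.png

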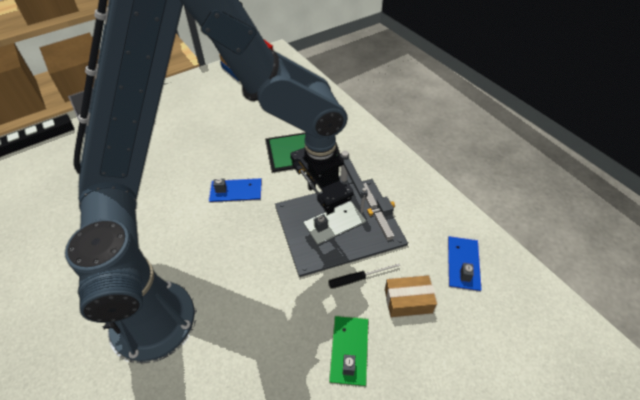

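The wrist view shows the bed's near corners at (215,73) and (467,126), the keyway at (319,209), plate corners at (278,165) and (360,165), and the mark at (333,277). In the side view the bed, plunger and stop are in clear sight.

Run:
```python
from h import *
p,d,i=load('w1')
c=onplane(i,[(215,73.5),(467,126)],.015);print('near corners',c.round(4).tolist(),np.linalg.norm(c[0]-c[1]),np.arctan2(*(c[1]-c[0])[1::-1])-np.pi/2)
print('key',onplane(i,[(319,209)],.065), 'mark',onplane(i,[(333,277)],.023))
c=onplane(i,[(277.5,165),(360.5,165)],.023);print('edge',c.round(4).tolist(),np.linalg.norm(c[0]-c[1]),np.arctan2(*(c[1]-c[0])[1::-1])-np.pi/2)
p,d,i=load('s1')
s=cv2.resize(p[170:290,265:415],None,fx=5,fy=5,interpolation=cv2.INTER_CUBIC); cv2.imwrite('pics/s1c.png',s[:,:,::-1])
```

```text
near corners [[0.37, -0.0999, 0.015], [0.4371, 0.1478, 0.015]] 0.25667064788170946 -0.2644047531454632
key [[ 0.49952135 -0.0078308   0.065     ]] mark [[0.59211972 0.00151437 0.023     ]]
edge [[0.4624, -0.0472, 0.023], [0.4684, 0.0366, 0.023]] 0.08403660544834797 -0.07130173691555663
```

View pics/s1c.png

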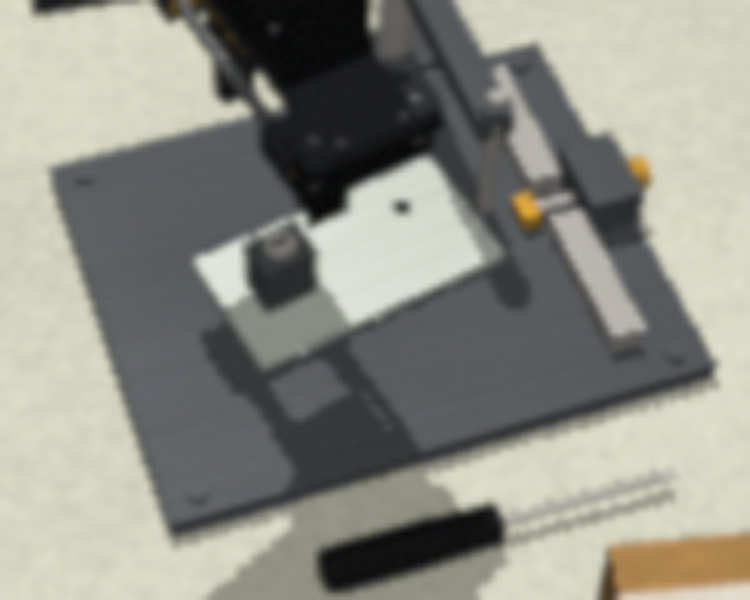

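Tip is at crop (487,210) and mark at crop (402,206). I'll descend over the case and grip, measuring the tip from the saved side view on the way.

```bash
python3 -m handwheel '{"hand":[1,1,1,1,1,0,0,0,0,0],"translation":[[0,0,-35],[0,0,-70],[0,0,-100],[0,0,-114],[0,0,-114],[0,0,-114],[0,0,-114],[0,0,-114],[0,0,-114],[0,0,-114]],"turn":[[0,0,0],[0,0,0],[0,0,0],[0,0,0],[0,0,0],[0,0,0],[0,0,0],[0,0,0],[0,0,0],[0,0,0]]}' 40
python3 - <<'E'
from h import *
p,d,i=load('s1')
print('tip',onplane(i,[(362.4,212)],.028),'mark',onplane(i,[(345.4,211.2)],.023))
E
```

```text
time: 2.42
position: [0.5008, -0.0091, 0.0488]
tool_rot: [0.035, 0.999, -0.0, 0.001]
ft_force: [-0.2, -0.2, 0.6]
grip_width: 0.0619
grip_force: 0.0
tip [[ 0.63049152 -0.03211618  0.028     ]] mark [[0.59331281 0.00100352 0.023     ]]
```

```bash
python3 -m handwheel '{"hand":[0,0,0,0,0,0,0,0],"translation":[[0,0,0],[0,0,0],[0,0,0],[0,0,0],[0,0,0],[0,0,0],[0,0,0],[0,0,0]],"turn":[[0,0,0],[0,0,0],[0,0,0],[0,0,0],[0,0,0],[0,0,0],[0,0,0],[0,0,0]]}' 40
```

```text
time: 3.08
position: [0.4999, -0.009, 0.0475]
tool_rot: [0.035, 0.999, 0.0, -0.0]
ft_force: [1.1, -0.1, -0.6]
grip_width: 0.0255
grip_force: 40.0
```

Gripped at 25.5 mm. Next I square the plate and line it up, stopping about 20 mm short of the stop (before the plunger), and look.

```bash
python3 -m handwheel '{"hand":[0,0,0,0,0,0,0,0],"translation":[[4,-3,0],[8,-6,0],[12,-9,0],[16,-12,0],[16,-12,0],[16,-12,0],[16,-12,0],[16,-12,0]],"turn":[[0,0,-0.05],[0,0,-0.1],[0,0,-0.15],[0,0,-0.19],[0,0,-0.19],[0,0,-0.19],[0,0,-0.19],[0,0,-0.19]]}'
python3 - <<'E'
from h import *
shot('wrist','w2')
p,d,i=shot('side','s2')
s=cv2.resize(p[170:290,265:415],None,fx=5,fy=5,interpolation=cv2.INTER_CUBIC); cv2.imwrite('pics/s2c.png',s[:,:,::-1])
E
```

```text
time: 3.75
position: [0.5161, -0.021, 0.0475]
tool_rot: [0.13, 0.992, -0.0, 0.0]
ft_force: [0.4, -0.5, -1.7]
grip_width: 0.0258
grip_force: 40.0
```

View pics/s2c.png

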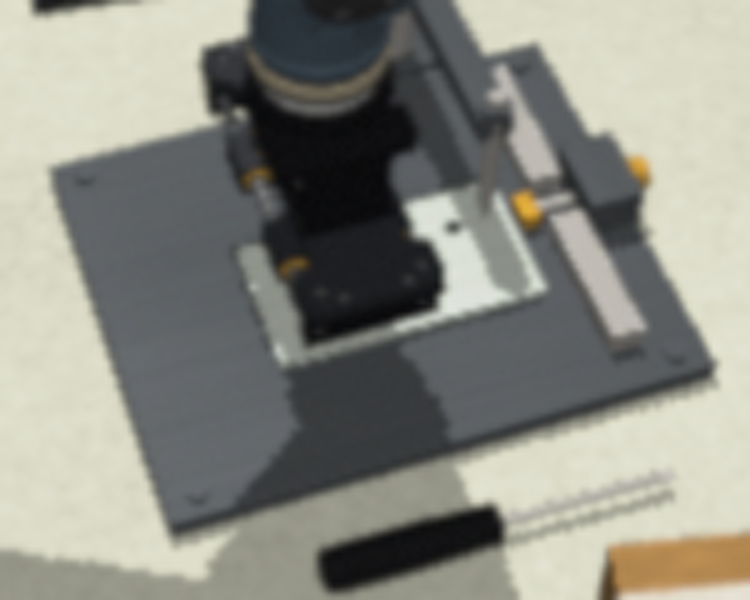

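The side view shows the plate square to the bed with its far edge just short of the plunger. The mark is at crop (453,226), the tip at (486,211), the plate's right edge runs (285,365)-(545,292), and the bed's right edge (175,528)-(712,367).

Run:
```python
from h import *
p,d,i=load('s2')
f=lambda l:[(265+x/5,170+y/5) for x,y in l]
b=onplane(i,f([(175,528),(712,367),(52,170)]),.015); pe=onplane(i,f([(285,365),(545,292)]),.023)
yaw=lambda v:np.arctan2(v[1],v[0])
print('bed',yaw(b[1]-b[0]),np.linalg.norm(b[1]-b[0]),'near',yaw(b[2]-b[0])-np.pi/2,'plate edge',yaw(pe[1]-pe[0]),np.linalg.norm(pe[1]-pe[0]))
# bright plate right-edge by threshold, bed right edge: sub-pixel mark
g=cv2.cvtColor(p,cv2.COLOR_RGB2GRAY).astype(float); w=g[211:220,351:361]; wt=np.clip(150-w,0,None); Y,X=np.mgrid[211:220,351:361]
m=((X*wt).sum()/wt.sum(),(Y*wt).sum()/wt.sum()); print('mark px',m)
R=lambda a:np.array([[np.cos(a),np.sin(a)],[-np.sin(a),np.cos(a)]])
t=onplane(i,f([(486,211)]),.028)[0]
for q in (m,f([(453,226)])[0]):
    k=onplane(i,[q],.023)[0]; print('tip',t,'mark',k,'jig-frame tip-mark',R(-.26)@(t-k)[:2])
o=robot.get_obs(); print(o['position'])
T=np.array([.6265,-.0335]); c=np.array(o['position'][:2]); print('predicted mark (tcp on case)',c+R(.26)@np.array([.09,.016]))
r=R(-.26); print('bed R edge y, plate R edge y rel tip', r@(b[0]-t)[:2],r@(pe[1]-t)[:2], r@(pe[0]-t)[:2])
```

```text
bed -0.25686671545371387 0.3131791883257958 near -0.25836499189502904 plate edge -0.26267399023452337 0.15606232265723158
mark px (np.float64(356.6867816091954), np.float64(214.2816091954023))
tip [ 0.62955682 -0.03238646  0.028     ] mark [ 0.6141174  -0.02666933  0.023     ] jig-frame tip-mark [ 0.01639027 -0.0015558 ]
tip [ 0.62955682 -0.03238646  0.028     ] mark [ 0.60945355 -0.02764151  0.023     ] jig-frame tip-mark [0.02064743 0.00058269]
[ 0.5159667  -0.02095635  0.04746635]
predicted mark (tcp on case) [ 0.60705508 -0.02863136]
bed R edge y, plate R edge y rel tip [-0.23062663 -0.13537812] [ 0.01153117 -0.06173307] [-0.14453059 -0.06131576]
```

Mark and tip line up in y to within about 1 mm, and some 20 mm of travel remains. I'll push along the jig's x in small steps and watch the force.

```bash
python3 -m handwheel '{"hand":[0,0,0,0,0,0],"translation":[[5,-1.3,0],[10,-2.6,0],[14,-3.7,0],[17,-4.5,0],[17,-4.5,0],[17,-4.5,0]],"turn":[[0,0,0],[0,0,0],[0,0,0],[0,0,0],[0,0,0],[0,0,0]]}'
python3 -m handwheel '{"hand":[0,0,0,0],"translation":[[1,-0.3,0],[2,-0.5,0],[2,-0.5,0],[2,-0.5,0]],"turn":[[0,0,0],[0,0,0],[0,0,0],[0,0,0]]}'
```

```text
time: 4.35
position: [0.5241, -0.0229, 0.0473]
tool_rot: [0.13, 0.992, 0.001, -0.01]
ft_force: [-13.7, 2.4, 12.8]
grip_width: 0.026
grip_force: 40.0
time: 4.68
position: [0.5246, -0.023, 0.0473]
tool_rot: [0.13, 0.991, 0.001, -0.011]
ft_force: [-15.8, 3.0, 15.3]
grip_width: 0.0256
grip_force: 40.0
```

The arm yields under the push: the tool is pitched 0.022 rad and presses down with 15 N, which adds friction. I'll take out the pitch and keep pushing.

```bash
python3 -m handwheel '{"hand":[0,0,0,0],"translation":[[0,0,0.5],[0,0,1],[0,0,1],[0,0,1]],"turn":[[-0.003,-0.012,0],[-0.006,-0.024,0],[-0.006,-0.024,0],[-0.006,-0.024,0]]}'
python3 -m handwheel '{"hand":[0,0,0,0,0],"translation":[[2,-0.5,0],[4,-1,0],[6,-1.6,0],[6,-1.6,0],[6,-1.6,0]],"turn":[[0,0,0],[0,0,0],[0,0,0],[0,0,0],[0,0,0]]}'
```

```text
time: 5.02
position: [0.5264, -0.0235, 0.0474]
tool_rot: [0.13, 0.992, -0.0, 0.002]
ft_force: [-10.4, 1.4, 5.4]
grip_width: 0.0257
grip_force: 40.0
time: 5.43
position: [0.5298, -0.0244, 0.0473]
tool_rot: [0.13, 0.992, 0.0, -0.0]
ft_force: [-15.7, 3.1, 10.8]
grip_width: 0.026
grip_force: 40.0
```

```bash
python3 -m handwheel '{"hand":[0,0,0,0,0],"translation":[[2,-0.5,0.5],[4,-1,1],[6,-1.6,1],[6,-1.6,1],[6,-1.6,1]],"turn":[[-0.001,-0.004,0],[-0.002,-0.008,0],[-0.003,-0.01,0],[-0.003,-0.01,0],[-0.003,-0.01,0]]}'
python3 -m handwheel '{"hand":[0,0,0,0,0],"translation":[[2,-0.5,0],[4,-1,0],[6,-1.6,0],[6,-1.6,0],[6,-1.6,0]],"turn":[[0,0,0],[0,0,0],[0,0,0],[0,0,0],[0,0,0]]}'
```

```text
time: 5.85
position: [0.534, -0.0256, 0.0473]
tool_rot: [0.13, 0.992, -0.001, 0.003]
ft_force: [-15.8, 2.3, 6.0]
grip_width: 0.0256
grip_force: 40.0
time: 6.27
position: [0.5342, -0.0257, 0.0473]
tool_rot: [0.129, 0.992, 0.0, -0.004]
ft_force: [-25.3, 3.5, 15.6]
grip_width: 0.0258
grip_force: 40.0
```

Six mm more command gave 0.2 mm of motion and 10 N more, so the plate is on the stop. Now I check the mark against the tip.

Run:
```python
from h import *
p,d,i=shot('side','s3'); w,_,_=shot('wrist','w3'); c,_,_=shot('scene','c3')
a=cv2.resize(p[195:245,335:385],(500,500),interpolation=cv2.INTER_CUBIC)
b=cv2.resize(c[165:265,225:395],(300,176),interpolation=cv2.INTER_CUBIC)
e=cv2.resize(w,(300,188))
o=np.zeros((500,800,3),np.uint8); o[:,:500]=a; o[:176,500:]=b; o[180:368,500:]=e
cv2.imwrite('pics/m3.png',o[:,:,::-1])
```

```text
(no output)
```

View pics/m3.png

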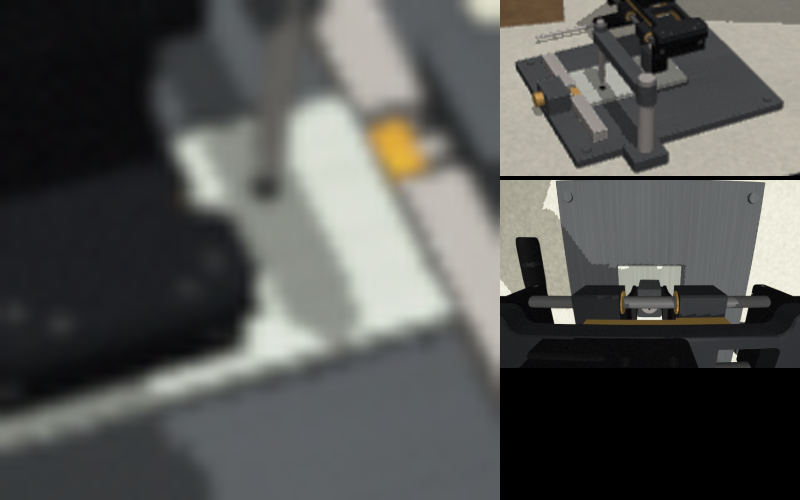

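The side view shows the dark mark at (264,187) right below the punch point (about (267,175)), and the far edge lies along the stop bar. The scene view also shows the dot just below the tip. One numeric check of y in both views.

Run:
```python
from h import *
a=.258;r=np.array([[np.cos(a),-np.sin(a)],[np.sin(a),np.cos(a)]])
J=lambda P:((P[:,:2]-[.6255,-.0335])@r.T*1000).round(1).tolist()
p,d,i=load('s3'); f=lambda l:[(334.5+x/10,194.5+y/10) for x,y in l]
print('side dot',J(onplane(i,f([(264,187)]),.023)),'tip',J(onplane(i,f([(266,176)]),.028)),'corner',J(onplane(i,f([(455,308)]),.023)),'plunger',J(onplane(i,f([(395,148)]),.024)))
print(cv2.cvtColor(p,cv2.COLOR_RGB2GRAY)[206:220,355:368])
q,_,i=load('c3'); x0,y0=225+(602-500)*170/300,165+88*100/176; x0,y0=int(x0),int(y0); print(x0,y0)
print(cv2.cvtColor(q,cv2.COLOR_RGB2GRAY)[y0-10:y0+8,x0-7:x0+8])
print('scene px',J(onplane(i,[(x0,y0)],.023)))
print(robot.get_obs()['time'])
```

```text
side dot [[0.4, 3.4]] tip [[0.7, 3.5]] corner [[35.6, -55.1]] plunger [[42.2, 3.7]]
[[ 61  62  65  75  85  85  91  96 115 162 196 211 216]
 [ 92  90  93 108 124 112  99  98 127 188 214 219 220]
 [146 135 130 133 135 117 101  99 132 194 218 219 220]
 [168 147 142 142 136 116 101 102 138 196 217 219 219]
 [182 153 144 142 137 119 104 104 140 197 217 220 221]
 [202 168 146 142 136 119 102 103 139 191 214 219 218]
 [205 181 153 142 131 105  87  94 129 166 202 216 216]
 [204 203 168 144 122  84  61  78 121 152 191 213 218]
 [192 197 168 145 129  95  72  90 126 144 169 205 218]
 [133 145 146 142 138 128 118 125 137 141 157 194 216]
 [ 65  74  92 115 134 140 138 139 141 143 147 171 207]
 [ 33  34  45  81 122 139 142 142 142 142 144 158 195]
 [ 30  31  32  61 107 134 142 142 142 143 142 146 169]
 [ 34  34  33  42  81 123 139 142 141 142 141 142 156]]
282 215
[[113 114 114 114 112 100  82  79  76 103 173 172 173 175 174]
 [112 111 111 112 110  98  81  80  76 104 174 174 176 176 174]
 [112 112 110 112 111  95  81  81  76 104 174 174 173 174 174]
 [113 112 113 114 114 111  82  80  78 114 174 17
[... 227 characters left out ...]
13 110  91 101 113 119 164 173 174 173]
 [173 169 128 113 112 112 103  92  86 103 112 118 163 172 172]
 [173 173 168 113 112 107  58   9  14  50 107 111 122 174 175]
 [172 171 166 127 126 106  74  41  34  62  97 114 120 165 175]
 [169 168 168 169 165 113 111  93  81 113 113 113 112 119 164]
 [169 171 171 174 170 127 111 112 111 113 113 113 113 114 124]
 [174 174 173 172 171 166 113 113 114 114 113 112 113 113 119]
 [171 172 171 172 173 169 127 113 114 114 113 113 112 110 107]
 [172 174 173 173 174 172 168 125 112 108 108 107 112 103  92]
 [173 173 172 170 172 168 163 152 109 102  94  86  88  87  83]
 [169 172 165 156 167 153 133 102  87  89  84  83  81  76  62]]
scene px [[-0.6, 2.1]]
6.4167
```

The y check closes: corner to plunger measures -58.8 mm against the expected -58, and the mark is within about 1 mm of the tip. The push is firm, so I hand in.

Run:
```python
from rig import robot,hand_in
o=robot.get_obs(); print(o['ft_force'],o['grip_force'],o['position'],o['tool_rot'])
print(hand_in())
```

```text
[-26.1796768    3.17964239  15.67134256] 40.01109967008233 [ 0.53418207 -0.02565578  0.04731526] [ 1.29445060e-01  9.91580429e-01  8.63243164e-05 -3.49607783e-03]
the job is handed in; nothing more can be done
None
```

The job is handed in with the gripper still holding the plate against the hard stop (26 N push, 40 N grip) and the mark measured within about 1 mm of the punch tip; hand-in returned no verdict.

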